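# Gauge two spare skewer handles and sort them

## Task

Two spare wooden skewer handles look alike, but one is drilled too shallow: try each on the level steel pin, bored end first, as far as it will go. Put each one away before touching the other: the one that goes fully home against the block belongs lying along the raised ledge of the skewer rack, the one that stops short goes lying in the white dish. Leave the brush and the spice tin where they are.

Things in the scene. Friction and masses are not known exactly. Their poses are not given: they have to be found in the camera images.
- handle_p: spare wooden skewer handle, square bar 28 x 28 x 90 mm, steel band near its bored end, about 60 g, lying flat. Origin: centre of its underside; x along its length to the bored end, z up. Centred round bore 15 mm wide in that end; other end closed. The two handles look the same: one is bored 44 mm deep, the other only 22 mm; which is which must be found by trial
- handle_q: spare wooden skewer handle, square bar 28 x 28 x 90 mm, steel band near its bored end, about 60 g, lying flat. Origin: centre of its underside; x along its length to the bored end, z up. Centred round bore 15 mm wide in that end; other end closed. The two handles look the same: one is bored 44 mm deep, the other only 22 mm; which is which must be found by trial
- handle_p_mouth (a point): centre of the bored end face of handle_p (mouth of the bore), 45 mm from its middle along x, 14 mm above its underside
- handle_p_mid (a point): middle of handle_p, on its axis, 14 mm above its underside
- handle_q_mouth (a point): centre of the bored end face of handle_q (mouth of the bore), 45 mm from its middle along x, 14 mm above its underside
- handle_q_mid (a point): middle of handle_q, on its axis, 14 mm above its underside
- gauge: fixed steel test stand: an upright block 45 (x) by 50 (y) by 87 mm high on a base plate 90 x 80 x 8 mm, with a level steel pin (a bare skewer tang) standing out of its -y face. Origin at the centre of the block's underside on the shelf; z up
- pin_root (a point): where the pin's axis meets the block's face, 75 mm above the shelf; axes as the gauge's: the pin runs from here along -y. Pin 11 mm in diameter, 40 mm long, last 7 mm tapering to 5 mm. A full-depth handle slides on until its end face meets the block (gap 0); a short-bored one stops 18 mm from it
- pin_tip (a point): free end of the pin, 40 mm from pin_root along the gauge's -y
- rack: fixed compact steel skewer rack, base 150 (x) by 100 (y) mm, with two low combs of six slots (42 mm high) along x, four thin skewers lying across them (130 mm long along y, 32 mm up), and a narrow raised ledge above the middle. Origin at the centre of the underside, z up
- ledge (a point): centre of the top of the rack's raised ledge, 75 mm above the shelf; the ledge is a flat strip 140 mm long along the rack's x and 22 mm wide along its y, narrower than a handle, without lips
- dish: open round white ceramic dish, loose, 600 g, 170 mm across the rim, 32 mm high, flat floor 6 mm above its underside and about 135 mm across. Origin at the centre of its underside; z up
- spice_tin: plain aluminium spice tin, 44 mm across, 50 mm tall; origin at the centre of its underside; bystander
- brush: yellow silicone basting brush lying flat, about 170 mm long along its x (handle to -x), 34 mm wide, 15 mm high; bystander

How it is judged (in metres and radians):
On the way, in this order (a step that is already met when the one before it is completed fails the run):
1. one handle has been slid onto the pin as far as it goes (home: end face within 4 mm of the block; stopped short: pin within 3 mm of the bottom of the bore), the other still lying untouched (((y of handle_p_mouth in the frame of pin_root between -0.004 and 0.003 m and x of handle_p_mouth in the frame of pin_root between -0.005 and 0.005 m and z of handle_p_mouth in the frame of pin_root between -0.005 and 0.005 m and angle between the x axis of handle_p and the y axis of gauge, either way round below 0.15 rad and distance of handle_q from where it was at the start of the episode below 0.03 m) or (y of handle_q_mouth in the frame of pin_root between -0.0212 and -0.012 m and x of handle_q_mouth in the frame of pin_root between -0.005 and 0.005 m and z of handle_q_mouth in the frame of pin_root between -0.005 and 0.005 m and angle between the x axis of handle_q and the y axis of gauge, either way round below 0.15 rad and distance of handle_p from where it was at the start of the episode below 0.03 m))), for 0.2 s.
2. that handle has been put away by its result (home: on the ledge; stopped short: in the dish) and let go, the other still lying untouched (((z of handle_p_mid in the frame of ledge between 0.01 and 0.018 m and y of handle_p_mid in the frame of ledge between -0.012 and 0.012 m and x of handle_p_mid in the frame of ledge between -0.04 and 0.04 m and angle between the x axis of handle_p and the x axis of rack, either way round below 0.3 rad and contact force between the fingers and handle_p below 0.2 N and distance of handle_q from where it was at the start of the episode below 0.03 m) or (horizontal distance between handle_q_mid and dish below 0.045 m and z of handle_q_mid in the frame of dish between 0.01 and 0.03 m and contact force between the fingers and handle_q below 0.2 N and distance of handle_p from where it was at the start of the episode below 0.03 m))), for 0.2 s.
3. the second handle has been slid onto the pin as far as it goes, the first staying where it was put (((y of handle_q_mouth in the frame of pin_root between -0.0212 and -0.012 m and x of handle_q_mouth in the frame of pin_root between -0.005 and 0.005 m and z of handle_q_mouth in the frame of pin_root between -0.005 and 0.005 m and angle between the x axis of handle_q and the y axis of gauge, either way round below 0.15 rad and z of handle_p_mid in the frame of ledge between 0.01 and 0.018 m and y of handle_p_mid in the frame of ledge between -0.012 and 0.012 m and x of handle_p_mid in the frame of ledge between -0.04 and 0.04 m and angle between the x axis of handle_p and the x axis of rack, either way round below 0.3 rad) or (y of handle_p_mouth in the frame of pin_root between -0.004 and 0.003 m and x of handle_p_mouth in the frame of pin_root between -0.005 and 0.005 m and z of handle_p_mouth in the frame of pin_root between -0.005 and 0.005 m and angle between the x axis of handle_p and the y axis of gauge, either way round below 0.15 rad and horizontal distance between handle_q_mid and dish below 0.045 m and z of handle_q_mid in the frame of dish between 0.01 and 0.03 m))), for 0.2 s.
At the end, for the whole second after the job is handed in: Full-depth handle released, at rest along the ledge (middle within 12 mm of its centre line, 40 mm of its centre, 10-18 mm above it, within 0.3 rad); short one released, at rest in the dish (middle within 45 mm of its centre, 10-30 mm above its underside) (z of handle_p_mid in the frame of ledge between 0.01 and 0.018 m and y of handle_p_mid in the frame of ledge between -0.012 and 0.012 m and x of handle_p_mid in the frame of ledge between -0.04 and 0.04 m and angle between the x axis of handle_p and the x axis of rack, either way round below 0.3 rad and horizontal distance between handle_q_mid and dish below 0.045 m and z of handle_q_mid in the frame of dish between 0.01 and 0.03 m and contact force between the fingers and handle_p below 0.2 N and contact force between the fingers and handle_q below 0.2 N and linear speed of each of handle_p, handle_q below 0.02 m/s and angular speed of each of handle_p, handle_q below 0.2 rad/s); the robot touches nothing.
It fails at once if the brush or the spice tin is pushed more than 40 mm from its place (distance of any of brush, spice_tin from where it was at the start of the episode above 0.04 m).
It also fails if it takes over 72 s, if anything falls off the work surface, if the arm or the gripper's body presses on something with over 40 N, if the wrist force passes 120 N, or if a joint passes its speed limit or range.

## Robot

A 6-joint arm with a two-finger parallel gripper is mounted at the origin on the work surface. World frame = base frame: x ahead of the robot, y to its left, z up, the work surface at z = 0. Lengths are in mm, angles in rad, forces in N, time in s.
With the tool pointing down it reaches from about 350 to 875 mm from the base axis. Payload 4.2 kg.
Tool frame: the origin (TCP) lies at the very end of the fingers, on their centre line; the grasp point (between the pads) lies 19 mm behind it (pinch_z is the distance from the TCP to the grasp point, in mm); z points along the fingers, y is the line along which they close (so a half turn about z gives the same grasp; the last joint's range is limited). The gripper opens to 85 mm and grips with 20 to 120 N. Pads are 22 mm wide; open, the fingers measure 114 mm over their backs; the gripper's body (76 mm by 85 mm) begins 54 mm behind the grasp point. The pads swing forward as they close: fully open they stand 13 mm farther back than shut.
Start: joints at [0.259, 0.385, 0.008, 0, -1.194, -0.259], TCP at [624.979, 0.025, 205.312] pointing down, gripper open.
Joint ranges: [-3.14, 3.14], [-1.21, 2.06], [-1.07, 1.41], [-3.16, 2.05], [-2.99, -0.16], [-3.1, 3.1]. Speed limits (rad/s): [2.79, 2.79, 3.14, 3.14, 3.14, 3.14].

## Interface

Orientations are given as a unit quaternion [x, y, z, w].
In Python, from bench import * gives the robot as it stands.
- The arm moves only by the tool arm_command, never from a script. Its argument "steps" is one flat list of numbers, 4 for each row, row after row: the shift along the tool's x, y, z in m, then the turn about the tool's z in rad. In form: [tx, ty, tz, roll, tx, ty, tz, roll, ...]. A call has 1 to 20 rows; each row shifts and turns the commanded pose from where the row before left it, along the tool's axes as they then stand; what a row does not reach is not made up. A row lasts 1/8 s, in which the tool goes at most 62.5 mm and 10.7 degrees, less where a joint would pass 70% of its speed; a pose out of reach is approached as far as the arm can. A call with a gripper value outside its range is refused whole. "grip" is the finger opening in m, from 0 to 0.0854, set as the call begins (left out, the last holds). The fingers move at their own pace and stop on an object; the grip force is fixed at half the most. Time passes only in rows, so rows that do not move let the fingers close. It gives the time, the measured TCP pose, the force, the opening and the grip force at its end, in the units of the state.
- read_state(): the state, without advancing time (a new reading comes with each control period).
- get_image(name): name is "scene" or "side" or "wrist"; returns the picture (400x640x3 uint8, red, green, blue); there is no depth.
- get_calibration(name): a dict with "camera_matrix" (3x3 intrinsics, pixels), "cam_to_world" (4x4, takes a point from camera to world coordinates). Camera axes: x right, y down, z forward; pixel columns grow to the right and rows downward; lengths in mm; the calibration is good to about 2 mm. A picture is of the moment at which its call begins: read the wrist's pose just before it. get_calibration takes no time and is no camera call; for the wrist camera it gives the pose at the moment of the call.
- job_done(): hands the job in; it is judged then, once.
The state is a dict: "clock": time; "joints": joint angles; "joint_vel": joint speeds; "joint_efforts": joint torques, N m; "position": TCP position; "ee_rot": TCP orientation; "contact_force": force on the tool from outside, world axes, zero at the start; "wrist_torque": the same for the moment, N m; "gripper_width": finger opening in mm; "grasp_force": force on a finger pad.
Only numpy, scipy, OpenCV 4.12 (cv2) and the standard library are available. Lean on these libraries where they do the work, as an engineer would, in place of code of your own. Each camera call takes 0.05 s, during which the arm holds its last target. There are 200 camera calls.

## Working session

There is one attempt and no reset: what is moved stays moved. The work goes in short steps, Python scripts to look and compute and a tool call to move; the robot and the scene stay as the last step left them, time stands still between calls to the robot, and variables do not carry over. Pictures are saved under pics/ and viewed, at most 10 in all, crops included, and the job is handed in when it is done.

Besides the shell and the picture viewer there is one more tool, called as name(argument=value, ...) on one line, values as JSON. arm_command: Moves the arm, as the interface text tells. Its arguments: {"type":"object","properties":{"steps":{"type":"array","items":{"type":"number"}},"grip":{"type":"number"}},"required":["steps"]}

```bash
mkdir -p pics; python3 - <<'E'
from bench import *
import cv2,numpy as np
s=read_state();print(s)
for n in ["scene","side"]:
    im=get_image(n);cv2.imwrite(f"pics/{n}0.png",im[:,:,::-1]);c=get_calibration(n);print(n,np.array(c["camera_matrix"]).round(1).tolist(),np.array(c["cam_to_world"]).round(3).tolist())
E
```

```text
{'clock': 0.0, 'joints': array([ 2.58588469e-01,  3.85536612e-01,  6.63700203e-03, -5.17580182e-04,
       -1.19401018e+00, -2.58590134e-01]), 'joint_vel': array([-2.12116054e-03, -4.71161789e-05, -1.05914400e-03,  1.45988141e-03,
        2.14681311e-03, -1.42918335e-03]), 'joint_efforts': array([-9.55001960e-04, -3.92286408e+01,  1.88399577e+01,  4.18616563e+00,
       -4.72148502e-03,  8.27910434e-07]), 'position': array([6.24357205e+02, 1.45492671e-02, 2.04235308e+02]), 'ee_rot': array([-0.70703827,  0.70717446,  0.00073922, -0.00079252]), 'contact_force': array([ 0.11056107,  0.21437689, -0.32746678]), 'wrist_torque': array([-0.01423168,  0.08443039, -0.00427808]), 'grasp_force': 0.0, 'gripper_width': 85.79757136432212}
scene [[458.7, 0.0, 326.2], [0.0, 458.7, 201.0], [0.0, 0.0, 1.0]] [[-0.526, 0.594, -0.609, 1269.15], [0.851, 0.371, -0.372, 420.494], [0.005, -0.714, -0.701, 931.73], [0.0, 0.0, 0.0, 1.0]]
side [[414.8, 0.0, 319.5], [0.0, 414.8, 197.6], [0.0, 0.0, 1.0]] [[0.793, -0.438, 0.423, 73.147], [-0.609, -0.573, 0.548, -627.257], [0.003, -0.693, -0.721, 883.286], [0.0, 0.0, 0.0, 1.0]]
```

View pics/scene0.png

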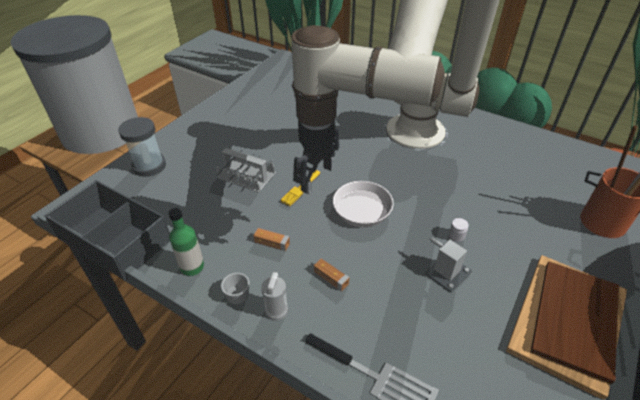

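View pics/side0.png

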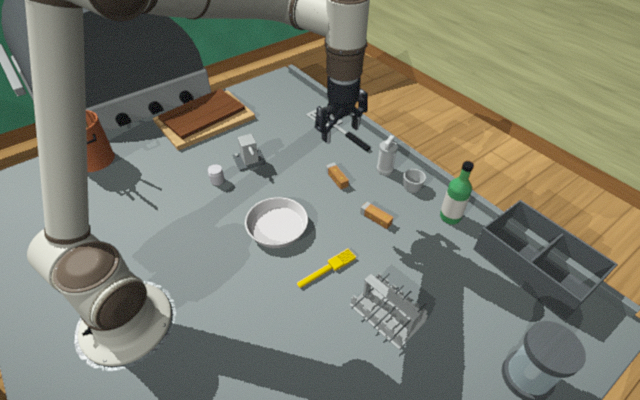

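The scene view shows the handles at (272,239) and (332,274), the gauge at (450,262), the rack at (247,170), the dish at (363,204), the brush at (300,190) and the tin at (459,229). The side view shows the same items from the other side. Next: zoomed crops and rough positions.

```bash
cat > h.py <<'E'
from bench import *
import cv2,numpy as np
def ray(cal,p):
    K=np.array(cal["camera_matrix"]);T=np.array(cal["cam_to_world"])
    d=T[:3,:3]@np.linalg.solve(K,[p[0],p[1],1.]);return T[:3,3],d
def on(cal,p,z):
    o,d=ray(cal,p);return o+d*(z-o[2])/d[2]
def proj(cal,P):
    K=np.array(cal["camera_matrix"]);T=np.linalg.inv(np.array(cal["cam_to_world"]))
    q=K@(T[:3,:3]@np.array(P,float)+T[:3,3]);return q[:2]/q[2]
def two(c1,p1,c2,p2):
    o1,d1=ray(c1,p1);o2,d2=ray(c2,p2)
    s=np.linalg.lstsq(np.c_[d1,-d2],o2-o1,rcond=None)[0]
    a,b=o1+s[0]*d1,o2+s[1]*d2;return (a+b)/2,np.linalg.norm(a-b)
E
python3 - <<'E'
from h import *
cs,cd=get_calibration("scene"),get_calibration("side")
for n,a,z,c in [("h1",(272,239),14,cs),("h2",(332,274),14,cs),("h1s",(377,215),14,cd),("h2s",(338,176),14,cd),("dish",(363,207),20,cs),("dishs",(277,224),20,cd),("rack",(245,175),30,cs),("racks",(390,305),30,cd),("gauge",(450,275),10,cs),("gauges",(247,160),10,cd),("tin",(459,238),0,cs),("brush",(300,190),7,cs)]: print(n,on(c,a,z).round(0))
a=cv2.imread("pics/scene0.png");b=cv2.imread("pics/side0.png")
cr=lambda im,x,y,w,h:cv2.resize(im[y:y+h,x:x+w],(400,300),interpolation=cv2.INTER_CUBIC)
cv2.imwrite("pics/c1.png",np.vstack([np.hstack([cr(a,400,210,80,60+20),cr(b,205,120,80,80)]),np.hstack([cr(a,240,215,120,90),cr(b,310,150,100,75)])]))
E
```

```text
h1 [ 668. -113.   14.]
h2 [682.  80.  14.]
h1s [ 670. -118.   14.]
h2s [684.  71.  14.]
dish [442.  36.  20.]
dishs [427.  20.  20.]
rack [ 519. -321.   30.]
racks [ 495. -347.   30.]
gauge [528. 327.  10.]
gauges [503. 309.  10.]
tin [391. 303.   0.]
brush [ 467. -160.    7.]
```

View pics/c1.png

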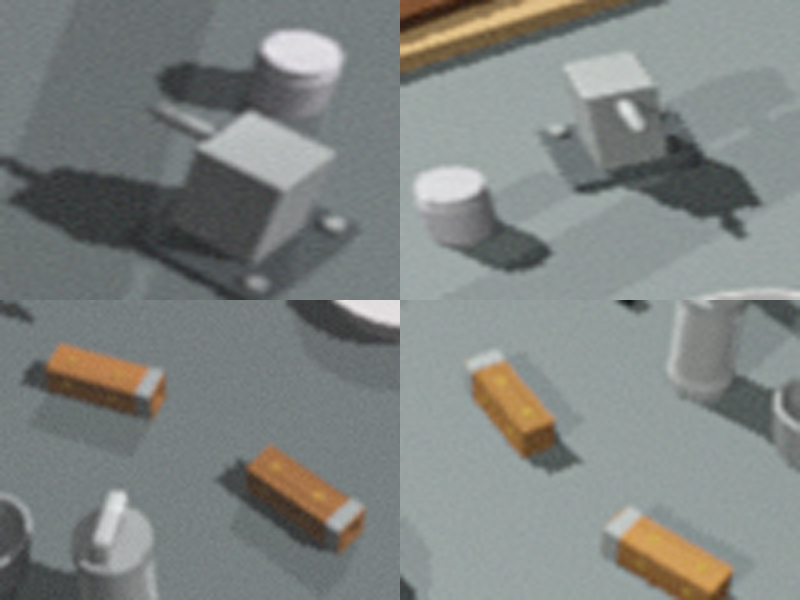

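Both handles have their steel band, and so the bored end, on the +y side. The pin points roughly along -y and the block is clear. Moving above the nearer handle, at about (684,75).

arm_command(steps=[-0.035,-0.03,0,0,-0.035,-0.025,0,0,0,0,0,0,0,0,0,0])

```text
clock: 0.6
position: [679.4, 69.9, 204.5]
ee_rot: [0.707, -0.707, -0.0, 0.001]
contact_force: [-0.6, -1.1, -0.2]
gripper_width: 85.3
grasp_force: 0.0
```

```bash
python3 - <<'E'
from h import *
s=read_state();c=get_calibration("wrist");im=get_image("wrist");cv2.imwrite("pics/w1.png",im[:,:,::-1])
np.savez("w1.npz",im=im,T=c["cam_to_world"],K=c["camera_matrix"])
print(s["position"],s["ee_rot"],np.array(c["cam_to_world"]).round(3),c["camera_matrix"])
E
```

```text
[679.44937685  69.87596578 204.48691182] [ 7.07158085e-01 -7.07054910e-01 -4.38738337e-04  7.77217936e-04] [[-1.00000e+00  2.00000e-03 -2.00000e-03  6.79229e+02]
 [ 1.00000e-03  9.63000e-01  2.69000e-01  2.37600e+00]
 [ 2.00000e-03  2.69000e-01 -9.63000e-01  3.72134e+02]
 [ 0.00000e+00  0.00000e+00  0.00000e+00  1.00000e+00]] [[339.11513109   0.         322.76339141]
 [  0.         339.11513109 198.87718699]
 [  0.           0.           1.        ]]
```

View pics/w1.png

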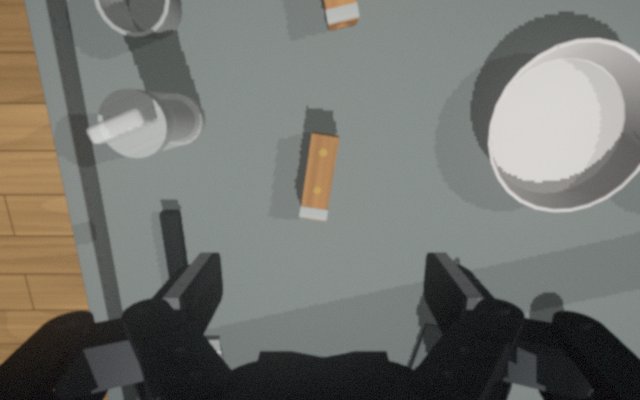

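The wrist view shows the handle from (321,133) to (314,220) with its band at the bottom (+y). The other handle is at (341,10) and the dish is on the right. I'll segment the top face.

```bash
cat >> h.py <<'E'
def handle(im,cal,box,z=28):
    "orange top face in the pixel box -> world corners on plane z, centre and axis of the orange part"
    x0,y0,x1,y1=box
    hsv=cv2.cvtColor(im,cv2.COLOR_RGB2HSV);o=(hsv[...,0]<22)&(hsv[...,1]>110)
    k=np.zeros(o.shape,bool);k[y0:y1,x0:x1]=1;o&=k
    v=hsv[...,2][o];t,_=cv2.threshold(v.reshape(-1,1),0,255,cv2.THRESH_OTSU)
    m=((o)&(hsv[...,2]>t if v.std()>18 else o)).astype(np.uint8)
    m=cv2.morphologyEx(m,cv2.MORPH_CLOSE,np.ones((5,5)));m=cv2.morphologyEx(m,cv2.MORPH_OPEN,np.ones((3,3)))
    c=max(cv2.findContours(m,0,2)[0],key=cv2.contourArea)[:,0,:]
    P=np.array([on(cal,p,z)[:2] for p in c],np.float32)
    r=cv2.minAreaRect(P);b=cv2.boxPoints(r)
    L=sorted([(np.linalg.norm(b[1]-b[0]),0),(np.linalg.norm(b[2]-b[1]),1)])
    e=b[L[1][1]+1]-b[L[1][1]];e/=np.linalg.norm(e)
    if e[1]<0:e=-e
    return np.array(r[0]),e,np.array(r[1]),t,v.std()
E
python3 - <<'E'
from h import *
d=np.load("w1.npz");cal=dict(camera_matrix=d["K"],cam_to_world=d["T"])
c,e,sz,t,sd=handle(d["im"],cal,(280,110,360,240))
print(c,e,sz,t,sd,"yaw from +y toward -x:",np.arctan2(-e[0],e[1]))
print("band far end",on(cal,(314,208),28),on(cal,(301,218),28),on(cal,(327,219),28), "near", on(cal,(323,133),28))
E
```

```text
[682.47662354  69.10119629] [0.15594915 0.9877651 ] [75.90159607 26.66428375] 173.0 7.749022555298717 yaw from +y toward -x: -0.15658829
band far end [687.78542551 108.62324352  28.        ] [701.7885644 119.797758   28.       ] [673.9542783  120.97854982  28.        ] near [678.16972492  30.2183744   28.        ]
```

Handle mid is about (682.5,75.5), with its axis turned 0.157 rad clockwise seen from above. Grasping it.

arm_command(steps=[-0.0056,-0.003,0,0.157,0,0,0.05,0,0,0,0.05,0,0,0,0.05,0,0,0,0.03,0,0,0,0.017,0,0,0,0,0,0,0,0,0])

```text
clock: 1.65
position: [684.2, 75.7, 10.2]
ee_rot: [-0.65, 0.76, -0.001, 0.001]
contact_force: [-0.6, 0.3, -0.2]
gripper_width: 85.2
grasp_force: 0.0
```

arm_command(steps=[0,0,0,0,0,0,0,0,0,0,0,0,0,0,0,0,0,0,0,0], grip=0.02)

```text
clock: 2.28
position: [682.9, 75.6, 8.3]
ee_rot: [-0.65, 0.76, 0.0, -0.0]
contact_force: [-0.3, -0.1, 0.8]
gripper_width: 20.1
grasp_force: 0.0
```

The fingers closed to 20 mm with no force, so something is off. Looking.

```bash
python3 - <<'E'
from h import *
print(read_state())
a,b=[get_image(n)[:,:,::-1] for n in("wrist","side")]
cv2.imwrite("pics/d1.png",np.vstack([cv2.resize(a,(480,300)),cv2.resize(b[110:260,240:480],(480,300))]))
E
```

```text
{'clock': 2.275, 'joints': array([ 3.45033164e-01,  6.62742901e-01, -4.41178714e-02, -8.12170177e-06,
       -8.64045538e-01, -5.01969054e-01]), 'joint_vel': array([ 0.001034  ,  0.0021218 , -0.00012406,  0.00100383, -0.00080057,
       -0.00175206]), 'joint_efforts': array([ 1.95380591e-03, -4.88348579e+01,  1.54345840e+01,  3.42898540e+00,
       -6.15563749e-04,  1.32480446e-05]), 'position': array([682.93746386,  75.64892134,   8.27598148]), 'ee_rot': array([-6.49500692e-01,  7.60360999e-01,  2.23578703e-05, -5.03366612e-05]), 'contact_force': array([-0.29608805, -0.05676177,  0.75713994]), 'wrist_torque': array([0.00643407, 0.01381917, 0.00304737]), 'grasp_force': 0.0, 'gripper_width': 20.07581279621227}
```

View pics/d1.png

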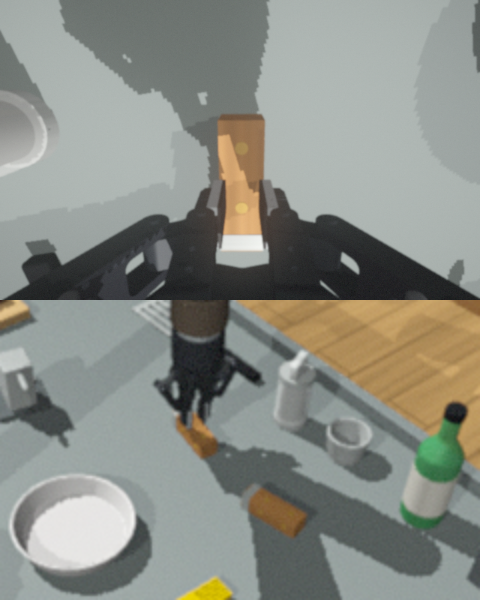

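The handle does sit between the fingers, straight and with its band just past the pads. The width reading may be loose, so I'll close further.

arm_command(steps=[0,0,0,0,0,0,0,0,0,0,0,0], grip=0.0)

```text
clock: 2.75
position: [683.0, 75.6, 8.3]
ee_rot: [-0.649, 0.76, 0.0, 0.0]
contact_force: [-0.5, 0.1, -0.1]
gripper_width: -0.2
grasp_force: 0.0
```

```bash
python3 - <<'E'
from h import *
T=np.array(get_calibration("wrist")["cam_to_world"]);print(T.round(3))
a,b,c=[get_image(n)[:,:,::-1] for n in("wrist","side","scene")]
cv2.imwrite("pics/d2.png",np.vstack([np.hstack([cv2.resize(b[120:220,280:400],(400,300)),cv2.resize(c[210:310,270:390],(400,300))]),np.hstack([cv2.resize(a[130:360,180:460],(400,300)),np.zeros((300,400,3),np.uint8)])]))
for n in ("side","scene","wrist"):print(n,proj(get_calibration(n),(683,75.6,8.3)),proj(get_calibration(n),(683,75.6,28)))
E
```

```text
[[-9.88000e-01  1.52000e-01  4.20000e-02  6.71819e+02]
 [ 1.57000e-01  9.51000e-01  2.66000e-01  8.85600e+00]
 [ 1.00000e-03  2.70000e-01 -9.63000e-01  1.75922e+02]
 [ 0.00000e+00  0.00000e+00  0.00000e+00  1.00000e+00]]
side [336.86379911 176.73898567] [337.0758152  172.01428823]
scene [330.16574592 275.0478751 ] [330.25727172 270.19511069]
wrist [321.49727935 236.58216283] [321.38247521 252.23946689]
```

View pics/d2.png

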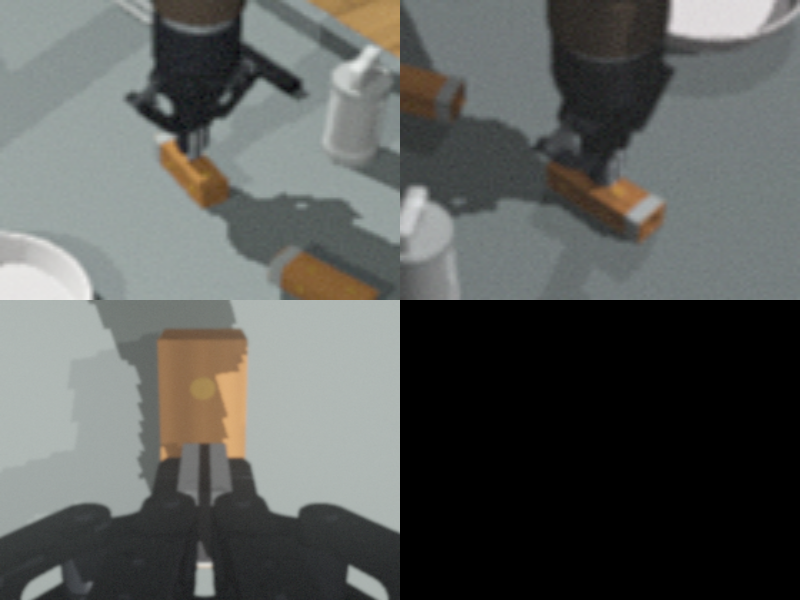

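The fingertips rest just over the handle's top even though the state says z = 8. The widths measured with the wrist camera were also about 5% small, so the reported height seems to read about 20 mm low. I'll open partly, straddle the handle and probe downward by force.

arm_command(steps=[0,0,-0.02,0,0,0,0,0,0,0,0,0,0,0,0,0], grip=0.055)

```text
clock: 3.4
position: [682.4, 75.5, 27.4]
ee_rot: [-0.649, 0.76, 0.0, -0.001]
contact_force: [0.6, 0.6, -0.2]
gripper_width: 55.3
grasp_force: 0.0
```

arm_command(steps=[0,0,0.01,0,0,0,0.01,0,0,0,0.003,0,0,0,0.003,0,0,0,0,0])

```text
clock: 4.03
position: [682.9, 75.6, 2.1]
ee_rot: [-0.649, 0.76, 0.0, -0.0]
contact_force: [-0.7, 0.5, 0.1]
gripper_width: 55.1
grasp_force: 0.0
```

arm_command(steps=[0,0,0.002,0,0,0,0,0])

```text
clock: 4.28
position: [683.0, 75.7, 0.4]
ee_rot: [-0.649, 0.76, -0.0, 0.0]
contact_force: [0.2, 0.4, 0.1]
gripper_width: 55.1
grasp_force: 0.0
```

arm_command(steps=[0,0,0.003,0,0,0,0.003,0,0,0,0,0])

```text
clock: 4.65
position: [682.7, 75.5, -6.2]
ee_rot: [-0.649, 0.76, 0.0, -0.0]
contact_force: [-0.4, 0.1, 0.3]
gripper_width: 54.8
grasp_force: 0.0
```

arm_command(steps=[0,0,0.002,0,0,0,0.002,0,0,0,0,0])

```text
clock: 5.03
position: [682.8, 75.6, -9.9]
ee_rot: [-0.649, 0.76, 0.0, -0.0]
contact_force: [-0.1, -0.3, 0.6]
gripper_width: 55.4
grasp_force: 0.0
```

arm_command(steps=[0,0,0,0,0,0,0,0,0,0,0,0,0,0,0,0], grip=0.02)

```text
clock: 5.52
position: [683.3, 75.8, -9.3]
ee_rot: [-0.65, 0.76, -0.0, 0.0]
contact_force: [-1.1, -0.2, 2.1]
gripper_width: 26.1
grasp_force: 61.6
```

Gripped at 61 N, which confirms the true height is about 20 mm above the reading. I'll regrasp 6 mm lower for a better hold, then lift.

arm_command(steps=[0,0,0,0,0,0,0.003,0,0,0,0.003,0,0,0,0,0], grip=0.04)

```text
clock: 6.02
position: [682.6, 75.5, -16.4]
ee_rot: [-0.649, 0.76, 0.0, -0.001]
contact_force: [-0.5, 0.4, 1.3]
gripper_width: 40.4
grasp_force: 0.0
```

arm_command(steps=[0,0,0,0,0,0,0,0,0,0,0,0,0,0,0,0], grip=0.02)

```text
clock: 6.52
position: [683.0, 75.7, -15.6]
ee_rot: [-0.649, 0.76, -0.0, 0.0]
contact_force: [-0.1, 0.6, 0.7]
gripper_width: 26.3
grasp_force: 62.6
```

```bash
python3 - <<'E'
from h import *
cs,cd=get_calibration("scene"),get_calibration("side")
# pixels from c1.png crops (scene 80x80 at 400,210 ; side 80x80 at 205,120 ; both shown 400x300)
S=lambda x,y:(400+x/5,210+y*80/300); D=lambda x,y:(205+(x-400)/5,120+y*80/300)
for n,a,b in [("pin tip",(156,107),(625,104)),("block top -y-x? corner",(200,151),(650,91)),
 ("topcorner far",(252,112),(566,70)),("topA",(333,155),(635,53)),("topB",(278,185),(663,88))]:
    print(n,two(cs,S(*a),cd,D(*b)), on(cs,S(*a),87).round(1), on(cd,D(*b),87).round(1))
print([proj(cs,(515,318,87)),proj(cd,(515,318,87))])
E
```

```text
pin tip (array([503.43431819, 260.99482322,  87.31022338]), np.float64(14.108835051653632)) [510.2 256.8  87. ] [500.9 269.4  87. ]
block top -y-x? corner (array([526.35598008, 286.54925101,  77.50238991]), np.float64(2.353441371722287)) [533.5 288.7  87. ] [521.4 274.4  87. ]
topcorner far (array([491.47502329, 304.72227627,  98.75795043]), np.float64(17.180104520937157)) [489.5 298.   87. ] [494.6 329.2  87. ]
topA (array([529.24461352, 333.3039388 ,  96.41654316]), np.float64(35.21169003144858)) [503.1 343.5  87. ] [540.2 323.   87. ]
topB (array([536.75944727, 317.06099946,  65.03840959]), np.float64(32.87085863983782)) [539.9 329.9  87. ] [529.7 272.9  87. ]
[array([454.53275451, 250.20180084]), array([245.80872644, 137.96867607])]
```

Rough gauge position: block near (515,318), with the pin axis turned about 0.2 rad clockwise. Lifting and moving over the pin for a wrist look.

arm_command(steps=[0,0,-0.03,0,0,0,-0.05,0,0,0,-0.05,0,-0.02,0.02,-0.04,0,-0.03,0.038,-0.035,0,-0.03,0.04,0,0,-0.03,0.04,0,0,-0.0365,0.05,0,0,0,0,0,0,0,0,0,0])

```text
clock: 7.78
position: [520.0, 249.9, 189.4]
ee_rot: [-0.65, 0.76, -0.0, 0.0]
contact_force: [-0.2, -0.7, -1.0]
gripper_width: 26.4
grasp_force: 62.3
```

```bash
python3 - <<'E'
from h import *
s=read_state();c=get_calibration("wrist");im=get_image("wrist")
np.savez("w2.npz",im=im,T=c["cam_to_world"],K=c["camera_matrix"]);print(s["position"],s["ee_rot"],s["gripper_width"],s["contact_force"])
print(np.array(c["cam_to_world"]).round(3))
cv2.imwrite("pics/w2.png",cv2.resize(im[60:300,180:500,::-1],(800,600),interpolation=cv2.INTER_CUBIC))
E
```

```text
[520.01130057 249.85171008 189.36719954] [-6.49779388e-01  7.60122849e-01 -2.80898378e-05  5.89437065e-06] 26.392840048759858 [-0.17672064 -0.68807641 -1.00503099]
[[-9.88000e-01  1.51000e-01  4.10000e-02  5.08893e+02]
 [ 1.57000e-01  9.51000e-01  2.66000e-01  1.83098e+02]
 [ 1.00000e-03  2.69000e-01 -9.63000e-01  3.56983e+02]
 [ 0.00000e+00  0.00000e+00  0.00000e+00  1.00000e+00]]
```

View pics/w2.png

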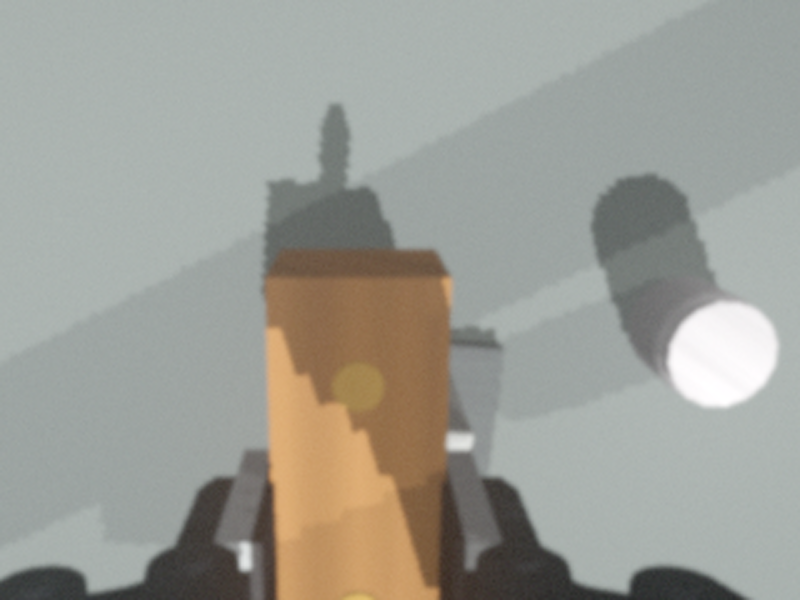

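The handle hides the pin. The base plate edge is at crop (480,340), and the pin's shadow points nearly straight up, so the yaw is nearly equal. I'll sidestep for a clear view.

arm_command(steps=[0.02,-0.04,0,0,0.02,-0.04,0,0,0,0,0,0,0,0,0,0])

```text
clock: 8.32
position: [593.2, 196.5, 188.6]
ee_rot: [-0.649, 0.761, 0.0, -0.001]
contact_force: [-0.3, -0.9, -0.4]
gripper_width: 26.8
grasp_force: 62.4
```

```bash
python3 - <<'E'
from h import *
s=read_state();c=get_calibration("wrist");im=get_image("wrist")
np.savez("w3.npz",im=im,T=c["cam_to_world"],K=c["camera_matrix"]);print(s["position"],s["ee_rot"],s["gripper_width"])
cv2.imwrite("pics/w3.png",cv2.resize(im[100:340,300:620,::-1],(800,600),interpolation=cv2.INTER_CUBIC))
E
```

```text
[593.18056921 196.46255017 188.58311993] [-6.48555469e-01  7.61167097e-01  2.09031590e-04 -6.40468581e-04] 26.846779816386707
```

View pics/w3.png

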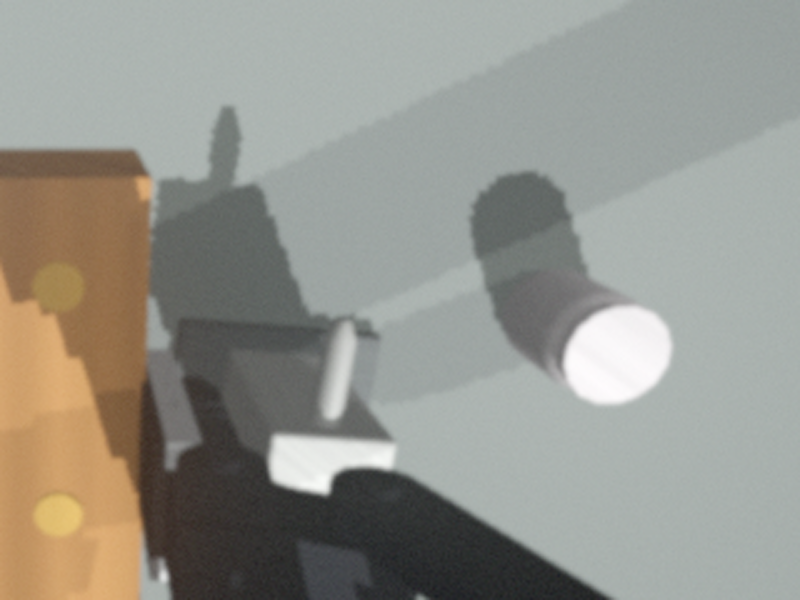

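The pin is clear, from tip (344,325) to root (332,415) in the crop. The block's top front edge runs (272,434)–(394,442). Computing now, with the camera height bias as a parameter checked against the known sizes.

```bash
python3 - <<'E'
from h import *
d=np.load("w3.npz");f=lambda x,y:(300+x/2.5,100+y/2.5)
for dz in (0,14,17,20,23):
    T=d["T"].copy();T[2,3]+=dz;cal=dict(camera_matrix=d["K"],cam_to_world=T)
    tip,root=on(cal,f(344,324),75),on(cal,f(332,415),75);a,b=on(cal,f(271,434),87),on(cal,f(395,442),87)
    v=root-tip;e=a-b
    print(dz,"tip",tip[:2].round(1),"root",root[:2].round(1),"L",np.linalg.norm(v).round(1),"yaw",np.arctan2(v[0],v[1]).round(3),"edge",np.linalg.norm(e).round(1),(np.arctan2(-e[1],e[0])).round(3),"mid",((a+b)/2)[:2].round(1))
d=np.load("w1.npz")
for dz in (0,17,20):
    T=d["T"].copy();T[2,3]+=dz;c,e,sz,_,_=handle(d["im"],dict(camera_matrix=d["K"],cam_to_world=T),(280,110,360,240));print(dz,c,sz)
cs,cd=get_calibration("scene"),get_calibration("side")
print(two(cs,(431.2,238.5),cd,(250,147.7)))
E
```

```text
0 tip [498.4 251.5] root [505.2 286.3] L 35.4 yaw 0.193 edge 44.1 0.232 mid [508.7 288.6]
14 tip [494.2 257.6] root [501.3 294.1] L 37.1 yaw 0.193 edge 46.4 0.232 mid [504.9 296.8]
17 tip [493.3 258.9] root [500.5 295.7] L 37.5 yaw 0.193 edge 46.9 0.232 mid [504.1 298.6]
20 tip [492.4 260.2] root [499.7 297.4] L 37.9 yaw 0.193 edge 47.4 0.232 mid [503.3 300.4]
23 tip [491.5 261.5] root [498.9 299.1] L 38.3 yaw 0.193 edge 47.8 0.232 mid [502.5 302.1]
0 [682.47662354  69.10119629] [75.90159607 26.66428375]
17 [682.63708496  72.39738464] [79.65106964 27.98153305]
20 [682.66534424  72.97904968] [80.31275177 28.21397781]
(array([503.44673824, 260.98023207,  87.43959174]), np.float64(14.115405657497293))
```

```bash
python3 - <<'E'
from h import *
cs,cd=get_calibration("scene"),get_calibration("side")
S=lambda x,y:(400+x/5,210+y*80/300); D=lambda x,y:(205+(x-400)/5,120+y*80/300)
print("tip",two(cs,S(156,107),cd,D(638,126)))
print("root",two(cs,S(212,134),cd,D(619,103)), on(cs,S(212,134),75))
print("corner",two(cs,S(200,151),cd,D(656,87)),on(cs,S(200,151),87),on(cd,D(656,87),87))
print("corner2",two(cs,S(252,112),cd,D(583,98)),on(cs,S(252,112),87),on(cd,D(583,98),87))
E
```

```text
tip (array([499.29350187, 254.45053968,  74.89467606]), np.float64(0.023360335428544377))
root (array([505.57409678, 286.61949124,  74.29807464]), np.float64(0.7151794802808233)) [506.55279554 286.51429349  75.        ]
corner (array([529.93310563, 286.43451644,  80.5371649 ]), np.float64(4.27821976741388)) [533.48162151 288.7463847   87.        ] [527.02956432 276.62994817  87.        ]
corner2 (array([486.474593  , 296.95147358,  82.90744149]), np.float64(1.5489488462169068)) [489.46500202 298.00606607  87.        ] [484.63971912 291.31199645  87.        ]
```

The fixed cameras put the pin tip at (499.3,254.4,74.9), in agreement with the wrist view, and the pin yaw at about 0.205. Moving to a pre-insertion pose with the mouth 20 mm short of the tip. Axis height is reported z + 29.6, so the target reported z is 45.4.

arm_command(steps=[0.006,0.035,0,0,0.008,0.035,0,0,0.0088,0.0351,0,0.047,0,0,0.04,0,0,0,0.04,0,0,0,0.04,0,0,0,0.0232,0,0,0,0,0,0,0,0,0,0,0,0,0])

```text
clock: 9.62
position: [486.4, 192.4, 47.6]
ee_rot: [-0.632, 0.775, -0.0, 0.002]
contact_force: [-0.3, 0.4, -2.0]
gripper_width: 26.5
grasp_force: 62.4
```

```bash
cat >> h.py <<'E'
def check():
    "orange handle held: extreme mask points against the projected corners of where it should be"
    s=read_state();p=s["position"];q=s["ee_rot"]
    from scipy.spatial.transform import Rotation as R
    X=-R.from_quat(q).as_matrix()[:,0];Y=R.from_quat(q).as_matrix()[:,1];M=np.array([p[0],p[1],p[2]+29.6])
    print("pos",p.round(1),"e",X.round(3))
    for n in("scene","side"):
        im=get_image(n);c=get_calibration(n);cv2.imwrite(f"pics/chk_{n}_{s['clock']:.2f}.png",im[:,:,::-1])
        cor=np.array([proj(c,M+X*a+Y*b+np.array([0,0,h])) for a in(-45,31) for b in(-14,14) for h in(-14,14)])
        hsv=cv2.cvtColor(im,cv2.COLOR_RGB2HSV);o=((hsv[...,0]<22)&(hsv[...,1]>110)).astype(np.uint8)
        lo,hi=(cor.min(0)-12).astype(int),(cor.max(0)+12).astype(int)
        k=np.zeros_like(o);k[lo[1]:hi[1],lo[0]:hi[0]]=1;ys,xs=np.nonzero(o&k)
        print(n,"mask",xs.min(),xs.max()+1,ys.min(),ys.max()+1,"pred",cor[:,0].min().round(1),cor[:,0].max().round(1),cor[:,1].min().round(1),cor[:,1].max().round(1),"n",len(xs))
E
python3 - <<'E'
from h import *
check()
s,t=[cv2.imread(sorted(__import__("glob").glob(f"pics/chk_{n}_*"))[-1]) for n in("scene","side")]
cv2.imwrite("pics/v9.png",np.vstack([cv2.resize(s[190:290,380:500],(480,300),interpolation=2),cv2.resize(t[110:210,200:320],(480,300),interpolation=2)]))
E
```

```text
pos [486.4 192.4  47.6] e [0.202 0.979 0.002]
scene mask 395 429 216 240 pred 392.2 424.6 209.3 237.8 n 131
side mask 254 270 156 180 pred 251.1 270.3 154.4 180.4 n 225
```

View pics/v9.png

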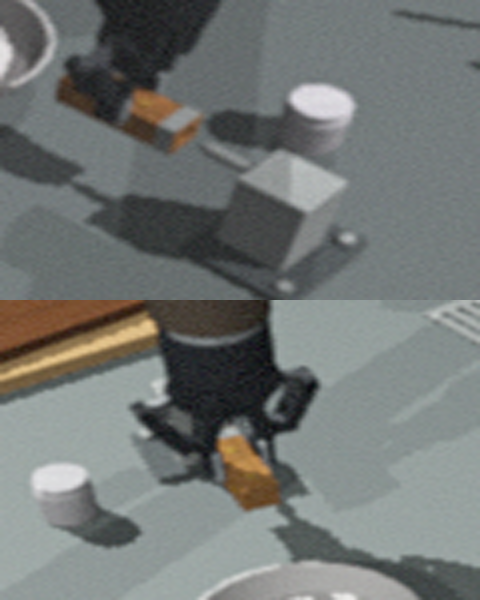

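The scene view shows the handle's mouth at crop (187,132) in line with the pin tip at (203,145), possibly 2 mm high. The side view matches the prediction. Lowering 2 mm, then starting in.

arm_command(steps=[0,0,0.0022,0,0,0,0,0,-0.008,0,0,0,-0.008,0,0,0,-0.006,0,0,0,-0.004,0,0,0,0,0,0,0])

```text
clock: 10.6
position: [491.3, 217.7, 44.0]
ee_rot: [-0.632, 0.775, -0.0, 0.001]
contact_force: [0.8, -0.6, -1.1]
gripper_width: 26.6
grasp_force: 62.4
```

arm_command(steps=[-0.005,0,0,0,-0.005,0,0,0,0,0,0,0])

```text
clock: 10.98
position: [492.9, 225.8, 44.1]
ee_rot: [-0.631, 0.775, -0.001, -0.001]
contact_force: [2.7, -5.5, 1.6]
gripper_width: 26.3
grasp_force: 62.8
```

arm_command(steps=[-0.003,0,0,0,-0.003,0,0,0,0,0,0,0])

```text
clock: 11.35
position: [492.5, 226.0, 44.2]
ee_rot: [-0.631, 0.776, -0.002, -0.006]
contact_force: [4.1, -19.8, 8.0]
gripper_width: 26.6
grasp_force: 63.5
```

arm_command(steps=[-0.002,0,0,0,-0.002,0,0,0,0,0,0,0])

```text
clock: 11.72
position: [492.3, 226.1, 44.2]
ee_rot: [-0.63, 0.776, -0.003, -0.009]
contact_force: [6.6, -31.0, 11.9]
gripper_width: 26.8
grasp_force: 64.0
```

Stopped firmly at 31 N. By reckoning the mouth is 16–22 mm past the tip, which would mean bottomed in the short bore. Relaxing the push and checking the distance moved in the images numerically.

arm_command(steps=[0.003,0,0,0,0.003,0,0,0,0,0,0,0])

```text
clock: 12.1
position: [492.7, 226.1, 44.1]
ee_rot: [-0.631, 0.776, -0.001, -0.004]
contact_force: [3.8, -14.4, 4.9]
gripper_width: 26.5
grasp_force: 63.1
```

```bash
python3 - <<'E'
from h import *
s=read_state();print(s["position"].round(1),s["contact_force"].round(1),s["ee_rot"].round(3))
import glob
u=np.array([.2036,.979,0])
for n in("scene","side"):
    c=get_calibration(n);new=get_image(n);old=cv2.imread(sorted(glob.glob(f"pics/chk_{n}_*"))[-1])[:,:,::-1]
    cv2.imwrite(f"pics/ins_{n}.png",new[:,:,::-1])
    tip=np.array([499.3,254.4,75]);b=(proj(c,tip)-25).astype(int)
    for nm,im in(("old",old),("new",new)):
        hsv=cv2.cvtColor(np.ascontiguousarray(im),cv2.COLOR_RGB2HSV);o=(hsv[...,0]<22)&(hsv[...,1]>110)
        w=o[b[1]-25:b[1]+55,b[0]-35:b[0]+55];ys,xs=np.nonzero(w);ys=ys+b[1]-25;xs=xs+b[0]-35
        i=xs.argmax();print(n,nm,"xmax",xs[i],ys[xs==xs[i]],"ymax",ys.max(),xs[ys==ys.max()],"ymin",ys.min(),xs[ys==ys.min()])
    for a in (0,18,22,40): print("  end-face right-top corner at mouth past tip",a,proj(c,tip+u*a+np.array([-13.7,2.85,14])).round(1),"bottom",proj(c,tip+u*a+np.array([13.7,-2.85,-14])).round(1))
E
```

```text
[492.7 226.1  44.1] [  3.8 -14.4   4.9] [-0.631  0.776 -0.001 -0.004]
scene old xmax 428 [231 232 233] ymax 239 [423] ymin 216 [396]
scene new xmax 440 [239] ymax 245 [435] ymin 223 [407 408]
  end-face right-top corner at mouth past tip 0 [435.4 231.6] bottom [427.  245.3]
  end-face right-top corner at mouth past tip 18 [441.6 235.5] bottom [433.1 249.2]
  end-face right-top corner at mouth past tip 22 [443.  236.3] bottom [434.5 250.1]
  end-face right-top corner at mouth past tip 40 [449.3 240.2] bottom [440.7 254.1]
side old xmax 269 [173 175 176] ymax 179 [262] ymin 103 [192 193 194 195 196 197 198 199 200 201 202 203 204 205 206 207 208 209
 210 211 212 213 214 215 216 217 218 219 220 221 222 223 224 225 226 227
 228 229 230 231 232 233 234 235]
side new xmax 265 [170] ymax 173 [258 259] ymin 103 [192 193 194 195 196 198 199 200 201 202 203 204 205 206 207 208 209 210
 211 212 213 214 215 216 217 218 219 220 221 222 223 224 225 226 227 228
 229 230 231]
  end-face right-top corner at mouth past tip 0 [247.6 151.3] bottom [257.5 155.8]
  end-face right-top corner at mouth past tip 18 [245.6 147.8] bottom [255.5 152.4]
  end-face right-top corner at mouth past tip 22 [245.2 147. ] bottom [255.1 151.6]
  end-face right-top corner at mouth past tip 40 [243.3 143.6] bottom [253.1 148.3]
```

Image displacement puts the mouth about 17–20 mm past the tip, consistent with bottoming at 22. A quick check push after centring the height 1.3 mm up will rule out a jam.

arm_command(steps=[0,0,-0.0013,0,-0.003,0,0,0,-0.003,0,0,0,0,0,0,0])

```text
clock: 12.7
position: [492.2, 226.2, 44.5]
ee_rot: [-0.63, 0.777, -0.003, -0.01]
contact_force: [8.1, -29.1, 6.7]
gripper_width: 27.0
grasp_force: 63.3
```

arm_command(steps=[0.003,0,0,0,0.004,0,0,0,0,0,0,0])

```text
clock: 13.08
position: [492.6, 225.9, 44.5]
ee_rot: [-0.631, 0.776, -0.001, -0.003]
contact_force: [5.0, -11.0, -0.6]
gripper_width: 26.5
grasp_force: 62.3
```

It stops at the same spot, so this is the short one and goes in the dish. Locating the dish centre from the starting images.

```bash
python3 - <<'E'
from h import *
for n,(x0,y0,x1,y1) in(("scene",(325,172,402,240)),("side",(238,190,316,255))):
    im=cv2.imread(f"pics/{n}0.png");c=get_calibration(n);hsv=cv2.cvtColor(im,cv2.COLOR_BGR2HSV)
    m=((hsv[...,1]<30)&(hsv[...,2]>150)).astype(np.uint8);k=np.zeros_like(m);k[y0:y1,x0:x1]=1
    cc=max(cv2.findContours(cv2.morphologyEx(m&k,3,np.ones((5,5))),0,2)[0],key=cv2.contourArea)
    P=np.array([on(c,p,32)[:2] for p in cc[:,0,:]],np.float32)
    print(n,cv2.boundingRect(cc),cv2.minEnclosingCircle(P),cv2.fitEllipse(P))
E
```

```text
scene (333, 180, 61, 43) ((430.11328125, 28.934755325317383), 86.20596313476562) ((430.9166564941406, 29.021350860595703), (167.2093963623047, 169.76979064941406), 161.61416625976562)
side (238, 190, 78, 65) ((431.1404113769531, 39.24700164794922), 150.173828125) ((434.5099182128906, 67.08609771728516), (241.7823028564453, 304.9603271484375), 109.55410766601562)
```

arm_command(steps=[0.015,0,0,0,0.02,0,0,0,0.02,0,0,0,0,0,-0.05,0,0,0,-0.04,0,0,0,0,0])

```text
clock: 13.82
position: [484.1, 176.5, 138.9]
ee_rot: [-0.631, 0.775, -0.0, 0.004]
contact_force: [0.9, 0.5, -1.3]
gripper_width: 26.3
grasp_force: 62.4
```

Dish centre is (430.5,29). Carrying the handle there.

arm_command(steps=[0.03,0.004,0,0,0.04,0.006,0,0,0.045,0.0065,0,0,0.04,0.006,0,0,0,0,0.035,0,0,0,0.04,0,0,0,0.04,0,0,0,0.02,0,0,0,0.006,0,0,0,0,0,0,0,0,0])

```text
clock: 15.2
position: [429.5, 28.9, -5.0]
ee_rot: [-0.631, 0.775, -0.0, 0.001]
contact_force: [0.0, -0.7, -0.3]
gripper_width: 26.5
grasp_force: 62.3
```

arm_command(steps=[0,0,0.002,0,0,0,0.002,0,0,0,0,0])

```text
clock: 15.58
position: [429.0, 28.8, -9.7]
ee_rot: [-0.631, 0.775, -0.0, 0.0]
contact_force: [0.7, -0.5, -0.7]
gripper_width: 26.4
grasp_force: 62.5
```

arm_command(steps=[0,0,0,0,0,0,0,0,0,0,0,0], grip=0.055)

```text
clock: 15.95
position: [428.9, 28.8, -9.7]
ee_rot: [-0.631, 0.775, -0.0, 0.0]
contact_force: [-0.3, -0.2, 0.3]
gripper_width: 54.8
grasp_force: 0.0
```

arm_command(steps=[0,0,-0.03,0,0,0,-0.04,0,0,0,-0.045,0,0.012,-0.03,-0.04,0,0.015,-0.04,-0.03,0,0.015,-0.04,-0.03,0,0.015,-0.04,0,0,0.015,-0.04,0,0,0.015,-0.04,0,0,0.0089,-0.031,0,0,0,0,0,0,0,0,0,0])

```text
clock: 17.45
position: [664.4, -117.9, 204.6]
ee_rot: [-0.631, 0.775, 0.001, -0.001]
contact_force: [-0.8, -0.3, -0.2]
gripper_width: 55.1
grasp_force: 0.0
```

```bash
python3 - <<'E'
from h import *
s=read_state();c=get_calibration("wrist");im=get_image("wrist")
np.savez("w4.npz",im=im,T=c["cam_to_world"],K=c["camera_matrix"]);print(s["position"],s["ee_rot"])
cv2.imwrite("pics/w4.png",im[:,:,::-1])
p=proj(c,(668,-115,28)).round().astype(int);print(p)
hd=handle(im,c,(p[0]-90,p[1]-90,p[0]+90,p[1]+80));print(hd,np.arctan2(hd[1][0],hd[1][1]))
for n in("scene","side"):
    i2=get_image(n);cc=get_calibration(n);cv2.imwrite(f"pics/r_{n}.png",i2[:,:,::-1]);hsv=cv2.cvtColor(i2,cv2.COLOR_RGB2HSV)
    o=(hsv[...,0]<22)&(hsv[...,1]>110);q=proj(cc,(430,29,20)).astype(int);w=o[q[1]-25:q[1]+25,q[0]-30:q[0]+30];ys,xs=np.nonzero(w)
    print(n,len(xs),on(cc,(xs.mean()+q[0]-30,ys.mean()+q[1]-25),20))
E
```

```text
[ 664.39023513 -117.90273654  204.64031693] [-6.31390581e-01  7.75464635e-01  5.30125244e-04 -5.03384003e-04]
[319 176]
(array([ 669.62823486, -122.84793091]), array([-0.2140087,  0.9768317], dtype=float32), array([26.18777657, 74.688591  ]), 221.0, np.float64(5.333469025659842)) -0.21567693
scene 202 [421.85746749  24.59024455  20.        ]
side 284 [427.21400213  22.33442197  20.        ]
```

The short handle is in the dish. The second handle is at about (668,-114), yaw -0.216. Grasping it at the same height.

arm_command(steps=[-0.0047,-0.0027,0,0,0,0,0,-0.14,0,0,0,-0.14,0,0,0,-0.14,0,0,0.05,0,0,0,0.05,0,0,0,0.05,0,0,0,0.04,0,0,0,0.02,0,0,0,0.009,0,0,0,0,0,0,0,0,0])

```text
clock: 19.1
position: [669.7, -113.9, -12.3]
ee_rot: [0.779, -0.627, 0.001, -0.001]
contact_force: [-0.0, -0.1, -0.0]
gripper_width: 55.1
grasp_force: 0.0
```

arm_command(steps=[0,0,0,0,0,0,0,0,0,0,0,0,0,0,0,0], grip=0.02)

```text
clock: 19.6
position: [669.5, -114.0, -12.4]
ee_rot: [0.779, -0.627, 0.001, -0.001]
contact_force: [-0.6, 0.2, 5.7]
gripper_width: 26.3
grasp_force: 62.5
```

Gripped. Lifting, turning to the pin's yaw and going to the same pre-insertion pose.

arm_command(steps=[0,0,-0.03,0,0,0,-0.04,0.14,0,0,-0.04,0.14,0,0,-0.04,0.14,-0.0291,0.0268,0,0,-0.0291,0.0268,0,0,-0.0291,0.0268,0,0,-0.0291,0.0268,0,0,-0.0291,0.0268,0,0,-0.0291,0.0268,0,0,-0.0291,0.0268,0,0,-0.0291,0.0268,0,0,-0.0291,0.0268,0,0,0,0,0,0,0,0,0.03,0,0,0,0.03,0,0,0,0.03,0,0,0,0,0,0,0,0,0])

```text
clock: 21.98
position: [486.4, 191.4, 47.0]
ee_rot: [-0.631, 0.775, -0.0, 0.001]
contact_force: [0.0, 0.2, -0.1]
gripper_width: 26.3
grasp_force: 61.8
```

```bash
python3 -c "
from h import *
check();s=read_state();print(s['contact_force'],s['ee_rot'])"
```

```text
pos [486.4 191.4  47. ] e [0.203 0.979 0.001]
scene mask 394 428 216 240 pred 391.8 424.2 209.3 237.9 n 162
side mask 254 270 157 181 pred 251.3 270.5 154.8 180.7 n 235
[-0.21364721 -0.50453801 -0.47580384] [-6.31393886e-01  7.75460992e-01 -1.10758544e-04  1.41380108e-03]
```

The handle masks match those of the first handle, so the same height applies. Inserting.

arm_command(steps=[0,0,0.0018,0,0,0,0,0,-0.008,0,0,0,-0.008,0,0,0,-0.006,0,0,0,-0.005,0,0,0,-0.005,0,0,0,0,0,0,0])

```text
clock: 23.08
position: [493.4, 222.8, 45.6]
ee_rot: [-0.631, 0.776, -0.0, 0.001]
contact_force: [1.8, -3.2, 3.8]
gripper_width: 26.4
grasp_force: 62.5
```

arm_command(steps=[-0.004,0,0,0,-0.004,0,0,0,-0.003,0,0,0,0,0,0,0])

```text
clock: 23.58
position: [495.5, 233.6, 45.8]
ee_rot: [-0.632, 0.775, -0.001, 0.001]
contact_force: [2.3, -5.4, 8.0]
gripper_width: 26.3
grasp_force: 62.9
```

It went deeper than the first stop, so this is the full-depth one. Easing up 1 mm and continuing home.

arm_command(steps=[-0.003,0,-0.001,0,-0.003,0,-0.0005,0,-0.003,0,0,0,0,0,0,0])

```text
clock: 24.08
position: [496.9, 242.8, 46.3]
ee_rot: [-0.632, 0.775, -0.0, 0.001]
contact_force: [3.4, -4.2, 4.7]
gripper_width: 26.4
grasp_force: 62.6
```

arm_command(steps=[-0.002,0,0,0,-0.002,0,0,0,-0.002,0,0,0,0,0,0,0])

```text
clock: 24.58
position: [497.3, 245.8, 46.4]
ee_rot: [-0.631, 0.776, -0.001, -0.002]
contact_force: [4.0, -10.9, 8.2]
gripper_width: 26.4
grasp_force: 63.1
```

arm_command(steps=[-0.002,0,0,0,-0.002,0,0,0,0,0,0,0])

```text
clock: 24.95
position: [497.1, 245.9, 46.6]
ee_rot: [-0.631, 0.776, -0.002, -0.005]
contact_force: [5.2, -20.6, 14.0]
gripper_width: 26.7
grasp_force: 63.8
```

Home: it stopped 20 mm deeper than the first handle, firmly. Withdrawing, then moving toward the rack for a look from the side.

arm_command(steps=[0.01,0,0,0,0.025,0,0,0,0.035,0,0,0,0,0,-0.045,0,0,0,-0.05,0,0,0,-0.05,0,0,0,0,0])

```text
clock: 25.82
position: [484.5, 184.4, 194.0]
ee_rot: [-0.632, 0.775, 0.0, 0.003]
contact_force: [0.1, 0.1, -1.2]
gripper_width: 26.6
grasp_force: 62.0
```

arm_command(steps=[0.0426,-0.0193,0,0,0.0426,-0.0193,0,0,0.0426,-0.0193,0,0,0.0426,-0.0193,0,0,0.0426,-0.0193,0,0,0.0426,-0.0193,0,0,0.0426,-0.0193,0,0,0.0426,-0.0193,0,0,0.0426,-0.0193,0,0,0.0426,-0.0193,0,0,0.0426,-0.0193,0,0,0,0,0,0,0,0,0,0])

```text
clock: 27.45
position: [595.5, -317.5, 188.4]
ee_rot: [-0.631, 0.776, 0.002, -0.001]
contact_force: [0.6, 0.6, -0.4]
gripper_width: 26.5
grasp_force: 62.0
```

```bash
python3 - <<'E'
from h import *
s=read_state();c=get_calibration("wrist");im=get_image("wrist")
np.savez("w5.npz",im=im,T=c["cam_to_world"],K=c["camera_matrix"]);print(s["position"],s["ee_rot"],s["gripper_width"])
a=cv2.imread("pics/scene0.png")[130:205,200:300];b=cv2.imread("pics/side0.png")[260:360,335:450]
cv2.imwrite("pics/w5.png",np.vstack([cv2.resize(im[:,240:640,::-1],(400*3//4,300)),np.zeros((0,300,3),np.uint8)]))
top=cv2.resize(im[0:300,300:640,::-1],(440,388),interpolation=2)
L=np.zeros((600,800,3),np.uint8);L[:388,:440]=top;L[:270,440:800]=cv2.resize(a,(360,270),interpolation=2);L[275:588,440:800]=cv2.resize(b,(360,313),interpolation=2)
cv2.imwrite("pics/v10.png",L)
E
```

```text
[ 595.50139215 -317.45948393  188.43577787] [-0.63130741  0.77552895  0.00226321 -0.0008249 ] 26.467760146193932
```

View pics/v10.png

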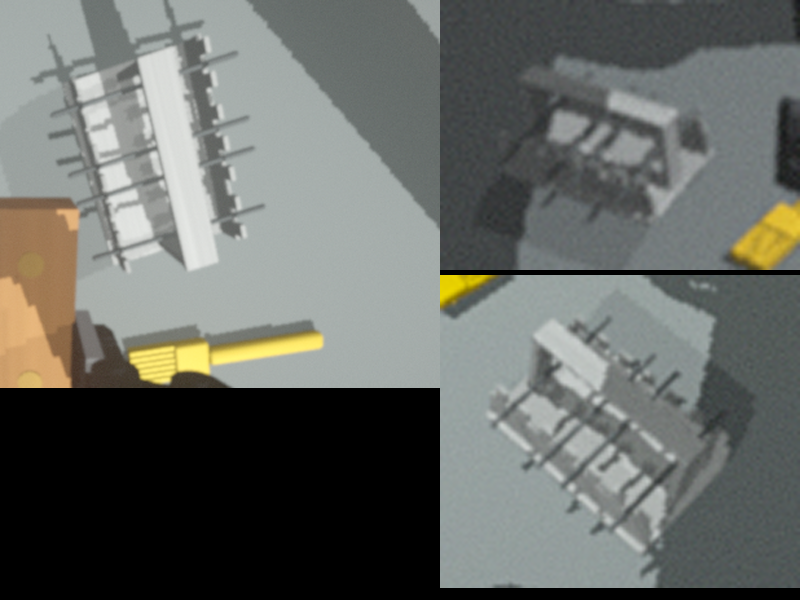

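The wrist crop shows the ledge with corners (138,57),(176,48),(218,262),(187,271). The scene and side crops give its end midpoints for a cross-check.

```bash
python3 - <<'E'
from h import *
d=np.load("w5.npz");f=lambda x,y:(300+x/1.2941,y/1.2933)
for dz in(0,5,10,17):
    T=d["T"].copy();T[2,3]+=dz;cal=dict(camera_matrix=d["K"],cam_to_world=T)
    P=[on(cal,f(*p),75)[:2] for p in((138,57),(176,48),(218,262),(187,271))]
    A,B=(P[0]+P[1])/2,(P[2]+P[3])/2;v=B-A
    print(dz,"ends",A.round(1),B.round(1),"mid",((A+B)/2).round(1),"L",np.linalg.norm(v).round(1),"W",np.linalg.norm(P[0]-P[1]).round(1),np.linalg.norm(P[2]-P[3]).round(1),"yaw",np.arctan2(v[0],v[1]).round(3))
cs,cd=get_calibration("scene"),get_calibration("side")
S=lambda x,y:(200+(x-440)/3.6,130+y/3.6);D=lambda x,y:(335+(x-440)/3.13,260+(y-275)/3.13)
for a,b in(((677,112),(545,330)),((524,77),(690,446))):print(two(cs,S(*a),cd,D(*b)),on(cs,S(*a),75).round(1),on(cd,D(*b),75).round(1))
E
```

```text
0 ends [ 497.5 -413.5] [ 484.3 -276.1] mid [ 490.9 -344.8] L 138.0 W 22.6 21.1 yaw -0.096
5 ends [ 496. -414.] [ 482.6 -274.2] mid [ 489.3 -344.1] L 140.5 W 23.0 21.5 yaw -0.096
10 ends [ 494.5 -414.6] [ 480.8 -272.3] mid [ 487.7 -343.4] L 143.0 W 23.4 21.9 yaw -0.096
17 ends [ 492.4 -415.3] [ 478.4 -269.6] mid [ 485.4 -342.4] L 146.4 W 23.9 22.4 yaw -0.096
(array([ 478.9713829 , -276.69912531,   73.95244857]), np.float64(11.5878639341544)) [ 476.2 -271.4   75. ] [ 482.2 -281.5   75. ]
(array([ 502.03701716, -409.79813155,   70.204665  ]), np.float64(3.1916427329280266)) [ 507.1 -406.6   75. ] [ 498.4 -410.    75. ]
```

Ledge centre is about (490,-344), yaw about -0.11. Turning, moving above it and descending to just short of contact.

arm_command(steps=[0,0,0,-0.157,0,0,0,-0.157,0.005,0.036,0,0,0.005,0.036,0,0,0.0046,0.0358,0,0,0,0,0,0,0,0,0.04,0,0,0,0.04,0,0,0,0.03,0,0,0,0.01,0,0,0,0,0,0,0,0,0])

```text
clock: 29.0
position: [492.6, -345.0, 72.5]
ee_rot: [0.745, -0.667, 0.001, -0.0]
contact_force: [0.1, 0.7, -0.2]
gripper_width: 26.4
grasp_force: 61.9
```

arm_command(steps=[0,0,0.002,0,0,0,0,0])

```text
clock: 29.25
position: [491.5, -344.9, 69.5]
ee_rot: [0.745, -0.667, 0.0, -0.0]
contact_force: [0.0, 0.4, -0.8]
gripper_width: 26.8
grasp_force: 61.9
```

arm_command(steps=[0,0.0015,0.003,0,0,0,0.002,0,0,0,0,0])

```text
clock: 29.62
position: [489.6, -344.9, 63.6]
ee_rot: [0.745, -0.667, -0.0, 0.0]
contact_force: [0.1, -0.1, -0.7]
gripper_width: 26.3
grasp_force: 61.9
```

arm_command(steps=[0,0,0.002,0,0,0,0,0])

```text
clock: 29.88
position: [490.0, -345.0, 62.6]
ee_rot: [0.745, -0.667, 0.0, 0.0]
contact_force: [-0.7, 0.4, 3.4]
gripper_width: 26.5
grasp_force: 62.4
```

arm_command(steps=[0,0,0.0015,0,0,0,0,0])

```text
clock: 30.12
position: [490.0, -345.0, 62.4]
ee_rot: [0.745, -0.667, 0.0, 0.0]
contact_force: [-2.3, 3.2, 10.1]
gripper_width: 26.6
grasp_force: 63.3
```

Contact with the ledge at 10 N. Easing off and releasing.

arm_command(steps=[0,0,-0.0015,0,0,0,0,0])

```text
clock: 30.38
position: [490.1, -345.0, 62.5]
ee_rot: [0.745, -0.667, 0.0, -0.0]
contact_force: [-0.4, 2.9, 4.7]
gripper_width: 26.8
grasp_force: 62.6
```

arm_command(steps=[0,0,0,0,0,0,0,0,0,0,0,0,0,0,0,0], grip=0.06)

```text
clock: 30.88
position: [489.8, -344.9, 61.6]
ee_rot: [0.745, -0.667, -0.0, 0.0]
contact_force: [0.2, -0.9, -0.3]
gripper_width: 59.7
grasp_force: 0.0
```

arm_command(steps=[0,0,-0.01,0,0,0,-0.03,0,0,0,-0.05,0,0,0,-0.05,0,0,0,0,0,0,0,0,0])

```text
clock: 31.62
position: [489.5, -344.6, 202.1]
ee_rot: [0.745, -0.667, 0.0, -0.0]
contact_force: [-0.2, 0.0, -0.3]
gripper_width: 59.7
grasp_force: 0.0
```

```bash
python3 - <<'E'
from h import *
s=read_state();c=get_calibration("wrist");im=get_image("wrist");cv2.imwrite("pics/w6.png",im[:,:,::-1])
print(s["clock"],s["position"],s["gripper_width"])
hd=handle(im,c,(150,0,500,330),103);print("handle on ledge (z 103)",hd,"mid",hd[0]+6.4*hd[1],"yaw",np.arctan2(*hd[1]))
for n in("scene","side"):
    i2=get_image(n);cc=get_calibration(n);hsv=cv2.cvtColor(i2,cv2.COLOR_RGB2HSV);o=(hsv[...,0]<22)&(hsv[...,1]>110)
    for nm,P in(("ledge",(490,-344,89)),("dish",(430,29,20))):
        q=proj(cc,P).astype(int);w=o[q[1]-35:q[1]+35,q[0]-35:q[0]+35];ys,xs=np.nonzero(w)
        print(n,nm,len(xs),on(cc,(xs.mean()+q[0]-35,ys.mean()+q[1]-35),P[2]) if len(xs) else "")
E
```

```text
31.625 [ 489.54931112 -344.60672124  202.12809794] 59.70838379250951
handle on ledge (z 103) (array([ 490.337677  , -354.26052856]), array([-0.09590448,  0.99539053], dtype=float32), array([24.82760811, 74.04508972]), 208.0, np.float64(7.282531245366957)) mid [ 489.72388834 -347.89002895] yaw -0.09605211
scene ledge 277 [ 489.08267053 -352.47023431   89.        ]
scene dish 203 [421.61328127  23.92193695  20.        ]
side ledge 599 [ 489.99408524 -354.14749384   89.        ]
side dish 285 [427.28930836  22.6299837   20.        ]
```

The handle rests on the ledge at about (490,-347), yaw -0.096, and both fixed cameras agree. The other is still in the dish. Handing in.

```bash
python3 -c "
from bench import *
print(job_done())"
```

```text
the job is handed in; nothing more can be done
None
```

I tried both handles on the pin and handed the job in at about 32 s: the one that stopped short lies in the white dish, and the one that went fully home lies along the rack's ledge, but the hand-in returned no verdict.

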